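# Set up a mould insert under a clamp strap

### The arm

A 6-joint arm with a two-finger parallel gripper is mounted at the origin on the work surface; the furniture and walls round the work are solid. World frame = base frame: x ahead of the robot, y to its left, z up, the work surface at z = 0. Lengths are in m, angles in rad, forces in N, time in s.
With the tool pointing down it reaches from about 0.375 to 0.825 m from the base axis. Payload 5.5 kg.
Tool frame: the origin (TCP) lies between the finger pads; the fingertips stand 8 mm ahead of it and the grasp point (between the pads) lies 11 mm behind it (r.finger_overhang is the distance from the TCP to the fingertips, in m); z points along the fingers, y is the line along which they close (so a half turn about z gives the same grasp; the last joint's range is limited). The gripper opens to 85 mm and grips with 20 to 120 N. Pads are 22 mm wide; open, the fingers measure 114 mm over their backs; the gripper's body (76 mm by 85 mm) begins 54 mm behind the grasp point. The pads swing forward as they close: fully open they stand 13 mm farther back than shut.
Start: joints at [1.177, 0.314, -0.047, 1.21, 0, 1.571], TCP at [0.23, 0.554, 0.204] pointing down, gripper open.
Joint ranges: [-2.67, 2.67], [-0.69, 1.73], [-1.03, 1.25], [-2.08, 2.16], [-1.42, 1.45], [-3.14, 3.14]. Speed limits (rad/s): [2.39, 2.39, 3.01, 3.14, 3.14, 3.14].

### API

Orientations are given as a unit quaternion [w, x, y, z].
In Python, from rig import r, grab_frame, order gives the robot as it stands. The module is installed in compiled form; this text tells all that it offers.
- The arm moves only by the shell command python3 -m creep 'ROWS'. ROWS is JSON, one flat list of numbers, 5 for each row, row after row: the shift along the tool's x, y, z in mm, then the turn about the tool's z in degrees, then the finger opening in mm, from 0 to 85.4. A call has 1 to 20 rows; each row shifts and turns the commanded pose from where the row before left it, along the tool's axes as they then stand; what a row does not reach is not made up. A row lasts 1/12 s, in which the tool goes at most 41.7 mm and 7.16 degrees, less where a joint would pass 70% of its speed; a pose out of reach is approached as far as the arm can. A call is refused whole if a number of a shift passes 41.7 or a number of a turn 7.16, either way. A call with a gripper value outside its range is refused whole. The fingers move at their own pace and stop on an object; the grip force is fixed at half the most. Time passes only in rows, so rows that do not move let the fingers close. It gives the time, the measured TCP pose, the force, the opening and the grip force at its end, in the units of the state.
- r.get_obs(): the state, without advancing time (a new reading comes with each control period).
- grab_frame(name): name is "scene" or "top"; returns a dict with "img" (384x512x3 uint8, blue, green, red), "z_map" (384x512 float32, m along the optical axis (not along the pixel's ray), 0 where there is no reading), "intrinsics" (3x3 intrinsics, pixels), "R" (3x3) and "t" (3): a world point X has camera coordinates R X + t. Camera axes: x right, y down, z forward; pixel columns grow to the right and rows downward; lengths in m; the calibration is good to about 2 mm. A picture is of the moment at which its call begins.
- order.job_done(): hands the job in; it is judged then, once.
The state is a dict: "time": time; "joints": joint angles; "joint_velocities": joint speeds; "joint_torque": joint torques, N m; "position": TCP position; "eef_rot": TCP orientation; "ft_force": force on the tool from outside, world axes, zero at the start; "torque": the same for the moment, N m; "grip_width": finger opening in m; "grasp_force": force on a finger pad.
Only numpy, scipy, OpenCV 4.12 (cv2) and the standard library are available. Lean on these libraries where they do the work, as an engineer would, in place of code of your own. Each camera call takes 0.05 s, during which the arm holds its last target. There are 200 camera calls.

### The job

Set up the core insert for clamping on the small aluminium plate: stand the insert centred on the red pad with its long side along the plate's long side, and the packing block that is as tall as the insert (the yellow one) squarely on the centre of the blue pad. Then lay the steel clamp strap level across the tops of both, centred over the plate and along it, the same face up as it lay and either way round, and stand the guide bushing upright, on its flange as it stood, on the middle of the strap. Leave the tall green block and the tape measure where they are.

Things in the scene. Friction and masses are not known exactly. Their poses are not given: they have to be found in the camera images.
- plate: fixed flat bare-aluminium set-up plate, 64 (x) x 130 (y) x 12 mm high; origin at the centre of its underside, z up, y along its long side. It carries the red and the blue pad, one towards each end; a short dark line marks its middle.
- red_pad: red plastic pad fixed on the plate, 46 (x) x 50 (y, along the plate's long side) x 3 mm; origin at the centre of its underside, which lies 12 mm above the bench, its top 15 mm above the bench. Its centre is 31 mm from the plate's middle along the plate's y; which end varies.
- blue_pad: blue plastic pad fixed on the plate, 46 (x) x 50 (y) x 3 mm, same heights as the red one, 31 mm from the plate's middle towards the other end; origin at the centre of its underside.
- insert: loose grey steel core insert, a block 36 (x) x 50 (y) x 25 mm high with a step and a hole in its top, 0.3 kg; stands upright; origin at the centre of its underside, z up, y along its long side. Grip across its 36 mm.
- low_block: loose yellow packing block, 34 x 34 x 25 mm high (as tall as the insert), 0.15 kg, a dark hole mark in its top; origin at the centre of its underside, z up.
- tall_block: loose green packing block, 34 x 34 x 45 mm high: too tall, not to be used, must stay where it stands; origin at the centre of its underside, z up.
- strap: loose grey steel clamp strap, a flat bar 30 (x) x 100 (y) x 16 mm thick with a slot through one half, 0.22 kg; lies flat on the bench; origin at the centre of its underside, z up, y along its length. Grip across its 30 mm near the middle. Laid on the insert and the low block its underside is 40 mm above the bench.
- bushing: loose grey steel guide bushing, a tube of 32 mm flange diameter and 34 mm height with a narrower body above the flange at its foot (fingers close on it at about 28 mm; grip it round the body with the fingertips near the flange), 0.06 kg; stands upright, flange down; origin at the centre of its underside, z up. On the strap its foot is 56 mm above the bench.
- tape: loose dark grey tape measure with a yellow disc on top, 64 x 80 x 30 mm, lying at the back edge; a bystander that must stay where it lies; origin at the centre of its underside.
Not all that is in view belongs to the job. Leave any brown or pink look-alike of the bushing alone.

How it is judged:
At the end, for the whole second after the job is handed in: Insert on the red pad and yellow block on the blue, upright, each within 12 mm of the pad centre; strap level on both, within 14 mm of the plate middle; all three along the plate within 0.2 rad; bushing upright on the strap within 12 mm of its middle; all at rest (horizontal distance between insert and red_pad below 0.012 m and z of insert in the frame of red_pad below 0.006 m and angle between each of insert, low_block, strap's own z axis and vertical below 0.08 rad and angle between the y axis of each of insert, strap and the y axis of plate, either way round below 0.2 rad and horizontal distance between low_block and blue_pad below 0.012 m and z of low_block in the frame of blue_pad below 0.006 m and (angle between the y axis of low_block and the y axis of plate, either way round below 0.2 rad or angle between the x axis of low_block and the y axis of plate, either way round below 0.2 rad) and horizontal distance between strap and plate below 0.014 m and z of strap in the frame of plate between 0.036 and 0.044 m and contact force between strap and insert above 0.1 N and contact force between strap and low_block above 0.1 N and horizontal distance between bushing and strap below 0.012 m and z of bushing in the frame of strap above 0.012 m and angle between bushing's own z axis and vertical below 0.1 rad and contact force between bushing and strap above 0.1 N and linear speed of each of insert, low_block, strap, bushing below 0.02 m/s); the robot touches nothing.
It fails at once if the tall green block is shifted by more than 20 mm (distance of tall_block from where it was at the start of the episode above 0.02 m).
It fails at once if the tape measure is shifted by more than 20 mm (distance of tape from where it was at the start of the episode above 0.02 m).
It also fails if it takes over 99 s, if anything falls off the work surface, if the arm or the gripper's body presses on something with over 40 N, if the wrist force passes 120 N, or if a joint passes its speed limit or range.

## Working session

There is one attempt and no reset: what is moved stays moved. The work goes in short steps, Python scripts to look and compute and a shell command to move; the robot and the scene stay as the last step left them, time stands still between calls to the robot, and variables do not carry over. Pictures are saved under pics/ and viewed, at most 16 in all, crops included, and the job is handed in when it is done.

```bash
mkdir -p pics
python3 - <<'E'
from rig import r, grab_frame, order
import cv2,numpy as np
o=r.get_obs();print(o['time'],o['position'],o['eef_rot'],o['grip_width'],o['ft_force'])
for n in("top","scene"):
    f=grab_frame(n);np.savez(f'{n}0.npz',**f);cv2.imwrite(f'pics/{n}0.png',f['img']);print(n,f['intrinsics'],f['R'],f['t'])
E
```

```text
0.0 [0.22996595 0.55350021 0.20365333] [-1.75077642e-04  1.95622710e-01  9.80678863e-01 -8.31866616e-04] 0.0855559736838143 [-0.81474439  0.2720866   0.78677548]
top [[410.69099134   0.         255.82050216]
 [  0.         410.69099134 187.82629586]
 [  0.           0.           1.        ]] [[ 0.02206817 -0.99974054 -0.00564323]
 [-0.98188665 -0.02061091 -0.18834487]
 [ 0.18817969  0.00969744 -0.98208674]] [-0.27991783  0.36775981  0.92699486]
scene [[366.12998071   0.         262.04168604]
 [  0.         366.12998071 190.17631234]
 [  0.           0.           1.        ]] [[ 0.53092924 -0.84729821  0.01413804]
 [-0.49380257 -0.32289611 -0.80740147]
 [ 0.68867494  0.42169164 -0.58983302]] [-0.43047772  0.12053838  0.78385755]
```

View pics/top0.png

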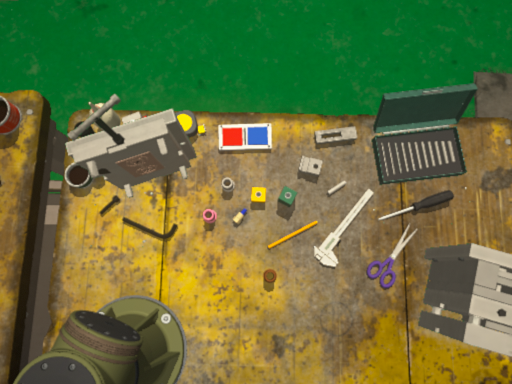

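View pics/scene0.png

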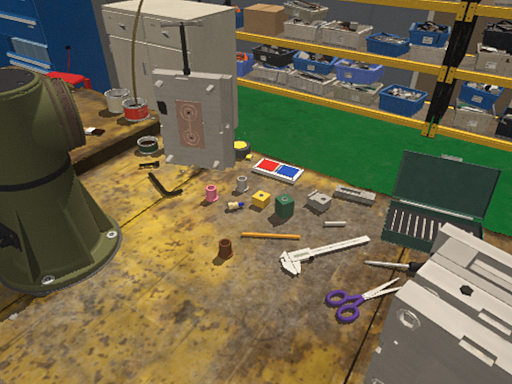

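The top view shows the plate at (245,137), with red left and blue right. The yellow block is at (259,194), green block (287,196), insert (311,165), strap (335,136), and tape (185,122) beside a tall grey fixture at (130,150).

Bushing candidates are grey (228,185), pink (209,215) and brown (270,276); the grey one fits the description. I'll check it in a close crop.

```bash
cat > h.py <<'E'
import numpy as np,cv2
from rig import r,grab_frame,order
def load(n): return dict(np.load(n+'0.npz'))
def ray(f,uv,z):
    uv=np.atleast_2d(np.float64(uv)); d=np.c_[uv,np.ones(len(uv))]@np.linalg.inv(f['intrinsics']).T@f['R']
    c=-f['R'].T@f['t']; return c+d*((z-c[2])/d[:,2])[:,None]
def cloud(f):
    h,w=f['z_map'].shape;u,v=np.meshgrid(np.arange(w),np.arange(h));zz=f['z_map']
    p=np.stack([u*zz,v*zz,zz],-1)@np.linalg.inv(f['intrinsics']).T
    return (p-f['t'])@f['R']
E
python3 - <<'E'
from h import *
f=load('top');c=f['img'][105:240,170:370]
cv2.imwrite('pics/c1.png',cv2.resize(c,None,fx=4,fy=4,interpolation=cv2.INTER_CUBIC))
P=cloud(f)
for n,(u,v) in dict(plate=(245,129),red=(232,137),blue=(258,137),yel=(257,196),green=(287,193),ins=(308,162),strap=(335,137),bush=(228,182),tape=(185,123),bench=(250,160),obst=(150,150),obst2=(180,150),obst3=(115,105),box=(440,110)).items(): print(n,P[v,u].round(4),f['z_map'][v,u])
Q=P[90:240,60:205].reshape(-1,3);Q=Q[Q[:,2]>.04];print(Q.min(0),Q.max(0))
s=P[100:240,170:370];m=np.clip(s[...,2]*3000,0,255).astype('u1');cv2.imwrite('pics/d1.png',cv2.resize(m,None,fx=4,fy=4,interpolation=0))
E
```

```text
plate [ 0.5233 -0.242   0.0167] 1.0067139
red [ 0.5036 -0.2105  0.0124] 1.0075561
blue [ 0.5039 -0.2743  0.0152] 1.004197
yel [ 0.3561 -0.275   0.0238] 0.96796376
green [ 0.361  -0.3442  0.0452] 0.94721925
ins [ 0.4422 -0.3957  0.02  ] 0.9867816
strap [ 0.5084 -0.4627  0.0133] 1.0051593
bush [ 0.394  -0.2033 -0.0038] 1.0028808
tape [ 0.5307 -0.0967  0.0308] 0.9957135
bench [ 0.4501 -0.2557 -0.002 ] 1.0111563
obst [ 0.4146 -0.0626  0.1955] 0.8123939
obst2 [ 0.4388 -0.1055  0.1146] 0.89604115
obst3 [ 0.8768  0.363  -0.7238] 1.806344
box [ 0.5626 -0.6997  0.0646] 0.9626098
[ 0.19283411 -0.28125481  0.04003856] [0.56417388 0.12602118 0.97807539]
```

View pics/c1.png

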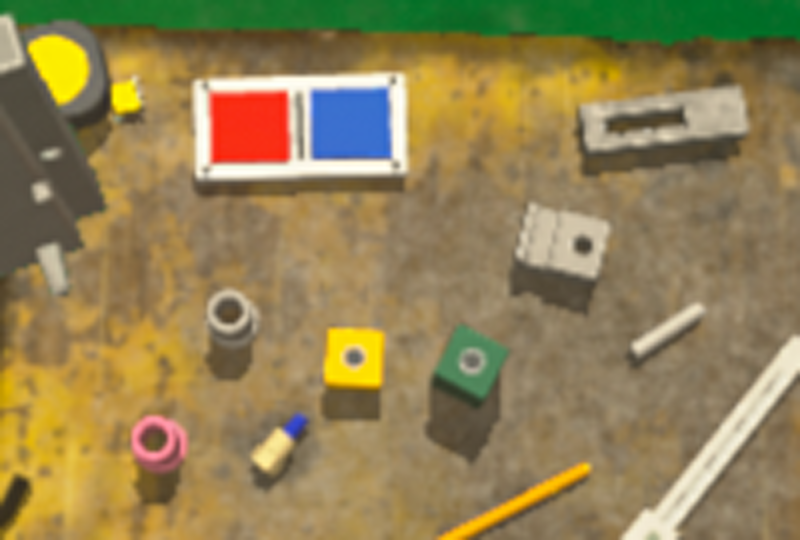

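View pics/d1.png

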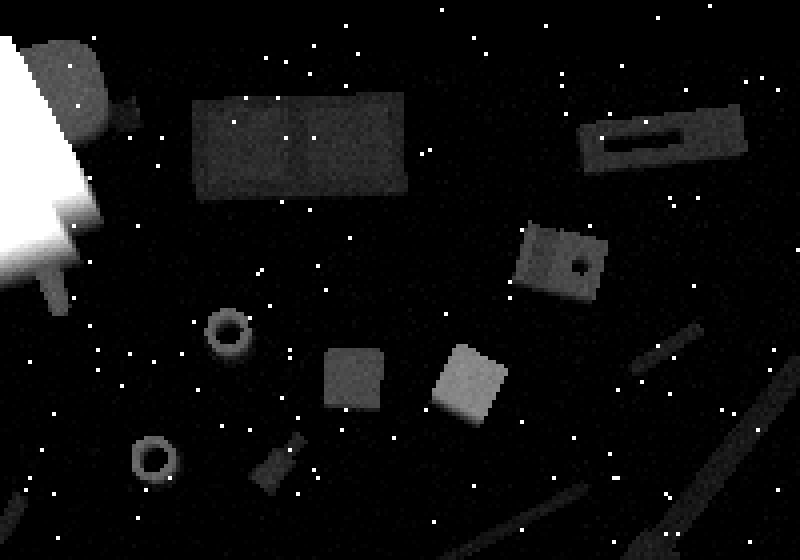

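```bash
cat >> h.py <<'E'
def rect(f,mask,z):
    n,l=cv2.connectedComponents(mask.astype('u1'));k=1+np.argmax([(l==i).sum() for i in range(1,n)])
    c=max(cv2.findContours((l==k).astype('u1'),0,cv2.CHAIN_APPROX_NONE)[0],key=len)[:,0]
    w=ray(f,c,z)[:,:2]*1000
    (x,y),(a,b),t=cv2.minAreaRect(w.astype('f4'))
    if a<b:a,b,t=b,a,t+90
    px=.95/400*1000
    return 'xy %.1f %.1f size %.1f %.1f long-axis deg %.1f'%(x,y,a+px,b+px,(t+90)%180-90)   # long axis angle from world x
def win(f,u0,u1,v0,v1):
    m=np.zeros((384,512),bool);m[v0:v1,u0:u1]=1;return m
def measure(f):
    z=cv2.medianBlur(f['z_map'].astype('f4'),3);g=dict(f,z_map=z);H=cloud(g)[...,2]
    hsv=cv2.cvtColor(f['img'],40);return H,hsv
E
python3 - <<'E'
from h import *
f=load('top');H,hsv=measure(f);g=hsv[...,2];h_,s_=hsv[...,0],hsv[...,1]
W=win(f,215,275,118,156)
print('red',rect(f,W&(s_>180)&((h_<10)|(h_>170)),.015));print('blue',rect(f,W&(s_>140)&(h_>100)&(h_<130),.015))
print('plate depth',rect(f,win(f,215,275,118,158)&(H>.007),.012)); print('plate bright',rect(f,W&((g>150)),.0135))
print('yel col',rect(f,win(f,245,271,183,203)&(s_>170)&(g>190),.025));print('yel dep',rect(f,win(f,245,273,183,210)&(H>.02),.025))
print('strap',rect(f,win(f,310,362,120,152)&(H>.011),.016));print('strap bright',rect(f,win(f,310,362,120,152)&(g>115)&(s_<60),.016))
for t in(.008,.012,.015,.019):print('ins',t,rect(f,win(f,292,327,150,185)&(H>t),.025))
print('ins bright',rect(f,win(f,292,327,150,185)&(g>130)&(s_<60),.025))
print('green',rect(f,win(f,272,302,180,212)&(H>.039),.045));
m=win(f,215,240,174,200)
for t in(.025,.029):print('bush',rect(f,m&(H>t),.034))
m=win(f,175,208,105,140)&(H>.025)&(H<.036);print('tape',rect(f,m,.03))
E
```

```text
red xy 505.3 -210.5 size 46.6 43.4 long-axis deg -88.3
blue xy 509.2 -271.7 size 46.6 43.3 long-axis deg -88.8
plate depth xy 506.6 -240.5 size 132.0 67.6 long-axis deg -87.0
plate bright xy 506.1 -241.9 size 152.0 88.4 long-axis deg -84.7
yel col xy 360.8 -277.3 size 35.9 35.4 long-axis deg 1.2
yel dep xy 360.8 -277.3 size 35.9 35.5 long-axis deg 1.2
strap xy 514.8 -462.8 size 102.6 33.3 long-axis deg -81.6
strap bright xy 513.9 -463.2 size 101.3 32.3 long-axis deg -81.4
ins 0.008 xy 433.0 -398.9 size 52.6 42.5 long-axis deg 76.6
ins 0.012 xy 433.9 -399.1 size 52.6 40.6 long-axis deg 76.7
ins 0.015 xy 433.9 -399.1 size 52.6 40.6 long-axis deg 76.7
ins 0.019 xy 434.1 -399.5 size 52.5 39.8 long-axis deg 78.0
ins bright xy 433.7 -400.3 size 53.1 39.2 long-axis deg 77.5
green xy 356.9 -344.5 size 37.0 35.3 long-axis deg -25.8
bush xy 386.2 -202.8 size 27.8 27.4 long-axis deg 46.1
bush xy 386.2 -202.8 size 28.2 26.3 long-axis deg -88.8
tape xy 538.7 -102.3 size 67.6 41.5 long-axis deg 28.3
```

Run:
```python
from h import *
for n in('top','scene'):
    f=load(n);f['z_map']=cv2.medianBlur(f['z_map'].astype('f4'),5);P=cloud(f).reshape(-1,3)
    P=P[(P[:,0]>.2)&(P[:,0]<.8)&(abs(P[:,1])<.35)&(P[:,2]>.05)&(P[:,2]<.8)]
    print(n,len(P),P.min(0),P.max(0),np.percentile(P[:,2],[50,90,99]))
    for a in np.arange(.05,.7,.05):
        q=P[(P[:,2]>=a)&(P[:,2]<a+.05)]
        if len(q)>3:print(round(a,2),len(q),q.min(0)[:2].round(3),q.max(0)[:2].round(3))
    for a in np.arange(-.25,.25,.05):
        q=P[(P[:,1]>=a)&(P[:,1]<a+.05)]
        if len(q)>3:print(' y',round(a,2),len(q),q[:,0].min().round(3),q[:,0].max().round(3),'zmax',q[:,2].max().round(3))
```

```text
top 6809 [ 0.34856259 -0.12204459  0.05002672] [0.56422124 0.12857917 0.38415692] [0.24399257 0.27505052 0.38224445]
0.05 824 [ 0.371 -0.122] [0.564 0.126]
0.1 850 [ 0.371 -0.122] [0.546 0.129]
0.15 782 [ 0.368 -0.122] [0.481 0.055]
0.2 1164 [ 0.349 -0.122] [0.481 0.066]
0.25 2548 [ 0.371 -0.122] [0.479 0.076]
0.3 96 [ 0.409 -0.028] [ 0.421 -0.018]
0.35 545 [ 0.378 -0.059] [0.449 0.012]
 y -0.15 914 0.395 0.483 zmax 0.262
 y -0.1 1574 0.395 0.472 zmax 0.384
 y -0.05 2004 0.383 0.454 zmax 0.383
 y -0.0 1664 0.349 0.528 zmax 0.384
 y 0.05 534 0.369 0.564 zmax 0.261
 y 0.1 119 0.461 0.564 zmax 0.132
scene 6499 [ 0.35036696 -0.12424854  0.05000905] [0.48215027 0.07548995 0.38345721] [0.18079616 0.26042171 0.3799047 ]
0.05 1151 [ 0.373 -0.124] [0.475 0.059]
0.1 1260 [ 0.373 -0.124] [0.48  0.071]
0.15 1394 [ 0.371 -0.124] [0.477 0.058]
0.2 1526 [ 0.35  -0.124] [0.482 0.058]
0.25 792 [ 0.373 -0.124] [0.476 0.075]
0.3 103 [ 0.41 -0.03] [ 0.42  -0.021]
0.35 273 [ 0.381 -0.061] [0.447 0.008]
 y -0.15 1367 0.397 0.482 zmax 0.261
 y -0.1 1597 0.397 0.468 zmax 0.383
 y -0.05 1918 0.384 0.45 zmax 0.383
 y -0.0 1490 0.35 0.439 zmax 0.383
 y 0.05 127 0.371 0.417 zmax 0.261
```

```bash
python3 -m creep '[0,0,-20,0,85, 0,0,-40,0,85, 0,0,-40,0,85, 0,0,-40,0,85, 0,0,-40,0,85, 0,0,-40,0,85, 0,0,-30,0,85, 0,0,0,0,85]'; python3 -c "
from rig import r;print(r.get_obs()['joints'])"
```

```text
time: 0.77
position: [0.2307, 0.5551, 0.4611]
eef_rot: [0.001, 0.196, 0.981, 0.005]
ft_force: [0.9, -0.2, 1.3]
grip_width: 0.0848
grasp_force: 0.0
[1.17700525e+00 3.68805715e-01 6.16816052e-01 1.80944785e+00
 1.06612226e-05 1.57081383e+00]
```

```bash
cat >> h.py <<'E'
def plan(x,y,z,phi,off=0):
    """mm, phi=deg of tool y in world (mod 180). prints shift in present tool axes and turn"""
    from scipy.spatial.transform import Rotation as Ro
    o=r.get_obs();q=np.array(o['eef_rot']);R=Ro.from_quat(q[[1,2,3,0]]).as_matrix();p=np.array(o['position'])*1000
    cur=np.degrees(np.arctan2(R[1,1],R[0,1]));d=(phi-cur+90)%180-90
    s=R.T@(np.array([x,y,z])-p)
    print('t %.1f now'%o['time'],p.round(1),'phi %.1f'%cur,'w %.1f'%(o['grip_width']*1000),'tilt',R[2,:2].round(3),'q6 %.2f'%o['joints'][5],'| shift',s.round(1),'turn %.1f'%-d)
E
python3 -m creep '[0,0,0,4,85, 0,0,0,7,85, 0,0,0,7,85, 0,0,0,7,85, 0,0,0,7,85, 0,0,0,7,85, 0,0,0,7,85, 0,0,0,7,85, 0,0,0,7,85, 0,0,0,7,85, 0,0,0,0,85, 0,0,0,0,85]'; python3 -c "
from h import *
plan(600,100,460,0)"
```

```text
time: 1.77
position: [0.2302, 0.554, 0.4539]
eef_rot: [0.0, 0.703, 0.711, -0.0]
ft_force: [0.0, 0.4, 0.2]
grip_width: 0.085
grasp_force: 0.0
t 1.8 now [230.2 554.  453.9] phi 0.6 w 85.0 tilt [-0.001 -0.   ] q6 2.74 | shift [-458.   364.8   -5.8] turn 0.6
```

```bash
python3 -m creep '[-15,12,0,0,85, -30,24,0,0,85, -30,24,0,0,85, -30,24,0,0,85, -30,24,0,0,85, -30,24,0,0,85, -30,24,0,0,85, -30,24,0,0,85, -30,24,0,0,85, -30,24,0,0,85, -30,24,0,0,85, -30,24,0,0,85, -30,24,0,0,85, -30,24,0,0,85, -30,24,0,0,85, -30,20,0,0,85, 0,0,0,0,85]' && python3 -m creep '[-20,0,0,0,85, -40,0,0,0,85, -40,0,0,0,85, -40,0,0,0,85, -40,0,0,0,85, -40,0,0,0,85, -40,0,0,0,85, -40,0,0,0,85, -40,0,0,0,85, -20,0,0,0,85, 0,0,0,0,85]'; python3 -c "
from h import *
plan(434.5,-399.5,150,-12.5)"
```

```text
time: 3.18
position: [0.6046, 0.0865, 0.4522]
eef_rot: [0.0, 0.705, 0.709, -0.002]
ft_force: [0.2, -0.3, -0.5]
grip_width: 0.0848
grasp_force: 0.0
time: 4.1
position: [0.6039, -0.2725, 0.4526]
eef_rot: [-0.001, 0.705, 0.709, -0.001]
ft_force: [0.9, -0.7, -0.3]
grip_width: 0.085
grasp_force: 0.0
t 4.1 now [ 603.9 -272.5  452.6] phi 0.3 w 85.0 tilt [-0.    -0.003] q6 1.14 | shift [-125.9 -169.3  303.1] turn 12.8
```

```bash
python3 -m creep '[-6,-9,15,0,85, -12,-16,30,0,85, -12,-16,30,0,85, -12,-16,30,0,85, -12,-16,30,0,85, -12,-16,30,0,85, -12,-16,30,0,85, -12,-16,30,0,85, -12,-16,30,0,85, -12,-16,30,0,85, -12,-16,30,0,85, 0,0,0,6.4,85, 0,0,0,6.4,85, 0,0,0,0,85, 0,0,0,0,85]'
python3 - <<'E'
from h import *
plan(434.5,-399.5,150,-12.5)
for n in("top","scene"):
    f=grab_frame(n);np.savez(f'{n}0.npz',**f)
    p=f['R']@np.array(r.get_obs()['position'])+f['t'];print(n,(f['intrinsics']@p/p[2])[:2])
    q=f['R']@np.array([.4345,-.3995,.0])+f['t'];uv=(f['intrinsics']@q/q[2])[:2];print(uv)
    if n=="scene":
        u,v=map(int,uv);c=f['img'][v-100:v+50,u-100:u+100];cv2.imwrite('pics/s2.png',cv2.resize(c,None,fx=4,fy=4,interpolation=2))
E
```

```text
time: 5.35
position: [0.4368, -0.3946, 0.1396]
eef_rot: [0.0, 0.777, 0.629, 0.0]
ft_force: [-0.6, 0.2, 0.3]
grip_width: 0.0849
grasp_force: 0.0
t 5.3 now [ 436.8 -394.6  139.6] phi -12.1 w 84.9 tilt [0. 0.] q6 1.05 | shift [ -5.3  -1.2 -10.4] turn 0.4
top [314.34247453 150.17746583]
[308.56954281 167.13168276]
scene [322.60482612 154.77584106]
[317.56705822 204.17834697]
```

View pics/s2.png

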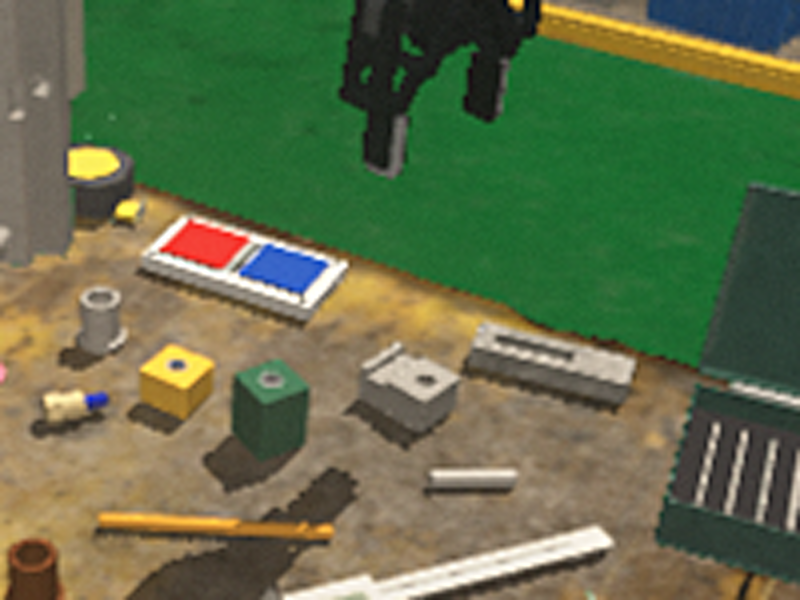

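```bash
python3 -m creep '[-5,-1,10,0.4,60, 0,0,25,0,60, 0,0,25,0,60, 0,0,25,0,60, 0,0,20,0,60, 0,0,15,0,60, 0,0,8,0,60, 0,0,0,0,60, 0,0,0,0,60]'; python3 -c "
from h import *
plan(434.5,-399.5,12,-12.5)"
```

```text
time: 6.2
position: [0.4344, -0.4001, 0.0114]
eef_rot: [-0.0, 0.781, 0.624, -0.0]
ft_force: [0.6, 0.2, -0.0]
grip_width: 0.0598
grasp_force: 0.0
t 6.2 now [ 434.4 -400.1   11.4] phi -12.7 w 59.8 tilt [ 0. -0.] q6 1.05 | shift [ 0.6 -0.  -0.6] turn -0.2
```

Well placed; close and lift.

```bash
python3 -m creep '[0,0,0,0,45, 0,0,0,0,30, 0,0,0,0,30, 0,0,0,0,30, 0,0,0,0,30, 0,0,0,0,30, 0,0,0,0,30]' && python3 -m creep '[0,0,-8,0,30, 0,0,-20,0,30, 0,0,-25,0,30, 0,0,-25,0,30, 0,0,-20,0,30, 0,0,0,0,30, 0,0,0,0,30]'; python3 -c "
from h import *
plan(505.3,-210,110,3.3)"
```

```text
time: 6.78
position: [0.4345, -0.4001, 0.0116]
eef_rot: [0.0, 0.781, 0.624, 0.0]
ft_force: [0.8, -0.5, 0.5]
grip_width: 0.0299
grasp_force: 0.0
time: 7.37
position: [0.4354, -0.401, 0.1114]
eef_rot: [0.002, 0.781, 0.624, 0.0]
ft_force: [-0.2, 0.1, -1.0]
grip_width: 0.0299
grasp_force: 0.0
t 7.4 now [ 435.4 -401.   111.4] phi -12.8 w 29.9 tilt [-0.002  0.003] q6 1.05 | shift [201.7  26.    1.1] turn -16.1
```

The fingers closed to 30 mm with no grip force, so the insert isn't held. I'll look.

Run:
```python
from h import *
t=grab_frame("top");s=grab_frame("scene")
a=t['img'][130:210,260:360];b=s['img'][130:230,270:370]
cv2.imwrite('pics/s3.png',np.hstack([cv2.resize(a,(400,320),interpolation=2),cv2.resize(b,(400,400),interpolation=2)[:320]]))
```

```text
(no output)
```

View pics/s3.png

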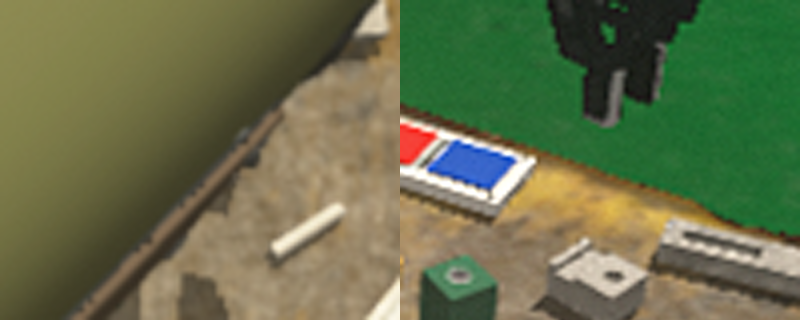

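Run:
```python
from h import *
print(r.finger_overhang)
f=grab_frame("scene");o=r.get_obs();P=cloud(f);p=np.array(o['position']);print(p)
pr=lambda X:(lambda c:(f['intrinsics']@c/c[2])[:2].round(1))(f['R']@X+f['t'])
print('tcp px',pr(p),'tip',pr(p-[0,0,.008]))
m=(np.abs(P[...,0]-p[0])<.08)&(np.abs(P[...,1]-p[1])<.05)&(P[...,2]>.05)&(P[...,2]<.25)
q=P[m];print(len(q),q.min(0),np.percentile(q[:,2],[0,2,10]))
lo=q[q[:,2]<q[:,2].min()+.02];print(lo.mean(0),lo.min(0),lo.max(0))
v,u=np.where(m);print(u.min(),u.max(),v.min(),v.max())
# insert now
g=measure(f);W=win(f,295,340,180,225);H=g[0];print(rect(f,W&(H>.02),.025), rect(f,W&(H>.008),.025))
d=load('scene');H0=measure(d)[0];print('before',rect(d,W&(H0>.02),.025))
```

```text
0.008
[ 0.4337219  -0.39944633  0.10854915]
tcp px [322.2 167.7] tip [321.9 170.5]
1340 [ 0.36687486 -0.42770212  0.1344507 ] [0.1344507  0.14088526 0.15579885]
[ 0.43096843 -0.40359781  0.1457842 ] [ 0.40310443 -0.41652476  0.1344507 ] [ 0.45890369 -0.38804816  0.15436546]
306 351 110 162
xy 428.9 -412.4 size 42.2 33.8 long-axis deg -11.6 xy 423.4 -406.0 size 62.2 55.1 long-axis deg 79.4
before xy 429.2 -412.7 size 41.9 35.2 long-axis deg -12.8
```

Depth of the fingertips in the scene view puts them at z≈0.134 while the reported TCP is 0.109. The real tool therefore sits about 34 mm above what the state implies, and the fingers closed above the insert. I'll go lower and watch the force.

```bash
python3 -m creep '[0,0,0,0,60, 0,0,0,0,60, 0,0,15,0,60, 0,0,25,0,60, 0,0,25,0,60, 0,0,20,0,60, 0,0,12,0,60, 0,0,8,0,60, 0,0,6,0,60, 0,0,0,0,60]'
python3 - <<'E'
from h import *
f=grab_frame("scene");c=f['img'][140:230,270:370];cv2.imwrite('pics/s4.png',cv2.resize(c,None,fx=5,fy=5,interpolation=2))
plan(434.5,-399.5,-18,-12.5)
P=cloud(f);p=np.array(r.get_obs()['position']);m=(np.abs(P[...,0]-p[0])<.08)&(np.abs(P[...,1]-p[1])<.05)&(P[...,2]>.03);m[:, :]&=(f['img'].max(2)<70);q=P[m];print(np.percentile(q[:,2],[0,1,3,10]))
E
```

```text
time: 8.35
position: [0.4341, -0.3998, -0.0023]
eef_rot: [-0.001, 0.781, 0.624, -0.0]
ft_force: [-0.4, 0.4, 0.8]
grip_width: 0.06
grasp_force: 0.0
t 8.4 now [ 434.5 -400.2   -1.4] phi -12.8 w 60.0 tilt [ 0. -0.] q6 1.05 | shift [ 0.6 -0.2 16.6] turn -0.3
[0.03074543 0.04735869 0.07817576 0.12331641]
```

View pics/s4.png

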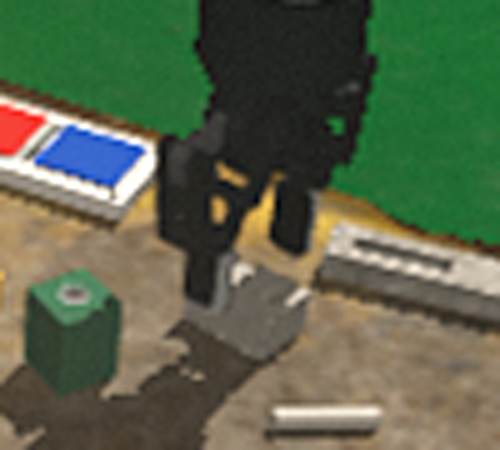

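```bash
python3 -m creep '[0,0,6,0,60, 0,0,6,0,60, 0,0,5,0,60, 0,0,0,0,60, 0,0,0,0,45, 0,0,0,0,28, 0,0,0,0,28, 0,0,0,0,28, 0,0,0,0,28, 0,0,0,0,28, 0,0,0,0,28]'
```

```text
time: 9.32
position: [0.4345, -0.4002, -0.018]
eef_rot: [0.0, 0.781, 0.624, -0.0]
ft_force: [-1.9, 1.2, 6.5]
grip_width: 0.0351
grasp_force: 61.0
```

```bash
python3 -m creep '[0,0,-5,0,28, 0,0,-15,0,28, 0,0,-25,0,28, 0,0,-25,0,28, 0,0,-10,0,28, 0,0,0,0,28, 0,0,0,0,28]'
python3 - <<'E'
from h import *
plan(505.3,-210,62,3.3)
f=grab_frame("scene");c=f['img'][120:220,270:370];cv2.imwrite('pics/s5.png',cv2.resize(c,None,fx=5,fy=5,interpolation=2))
E
```

```text
time: 9.9
position: [0.4346, -0.4002, 0.0612]
eef_rot: [0.0, 0.781, 0.624, 0.0]
ft_force: [0.8, 0.6, -3.4]
grip_width: 0.0351
grasp_force: 60.6
t 9.9 now [ 434.6 -400.2   61.2] phi -12.8 w 35.1 tilt [-0.     0.001] q6 1.05 | shift [201.1  27.   -0.8] turn -16.1
```

View pics/s5.png

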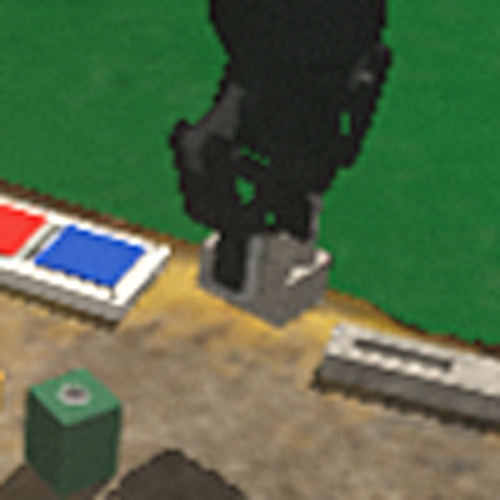

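```bash
python3 -m creep '[17,2,0,0,28, 30,4,0,0,28, 35,5,0,0,28, 35,5,0,0,28, 35,5,0,0,28, 30,4,0,0,28, 19,2,0,0,28, 0,0,0,-5,28, 0,0,0,-6,28, 0,0,0,-5,28, 0,0,0,0,28, 0,0,0,0,28]'
python3 - <<'E'
from h import *
plan(505.3,-210,-2,3.3)
E
```

```text
time: 10.95
position: [0.504, -0.2094, 0.0599]
eef_rot: [-0.001, 0.688, 0.726, -0.0]
ft_force: [0.4, -0.6, -3.6]
grip_width: 0.0348
grasp_force: 60.6
t 10.9 now [ 504.  -209.4   59.9] phi 3.1 w 34.8 tilt [ 0.001 -0.002] q6 1.12 | shift [-0.7  1.4 61.9] turn -0.2
```

```bash
python3 -m creep '[-0.5,1,15,0,28, 0,0,20,0,28, 0,0,14,0,28, 0,0,6,0,28, 0,0,4,0,28, 0,0,2,0,28, 0,0,0,0,28, 0,0,0,0,28]'
python3 - <<'E'
from h import *
plan(505.3,-210,-2,3.3)
E
```

```text
time: 11.62
position: [0.5068, -0.2107, 0.0011]
eef_rot: [0.001, 0.687, 0.727, 0.0]
ft_force: [-0.5, -0.3, -2.9]
grip_width: 0.0351
grasp_force: 60.5
t 11.6 now [ 506.8 -210.7    1.1] phi 3.2 w 35.1 tilt [-0.     0.001] q6 1.12 | shift [ 0.8 -1.4  3.1] turn -0.1
```

```bash
python3 -m creep '[0,0,2,0,28, 0,0,1,0,28, 0,0,1,0,28, 0,0,0,0,28]'
```

```text
time: 11.95
position: [0.5066, -0.2106, -0.003]
eef_rot: [0.0, 0.687, 0.727, 0.0]
ft_force: [-0.6, 0.5, 1.5]
grip_width: 0.0351
grasp_force: 61.0
```

```bash
python3 -m creep '[0,0,0,0,40, 0,0,0,0,50, 0,0,0,0,58, 0,0,0,0,58, 0,0,-10,0,58, 0,0,-25,0,58, 0,0,-30,0,58, 0,0,-35,0,58, 0,0,0,0,58]'
python3 - <<'E'
from h import *
plan(361,-277.5,95,1.2)
E
```

```text
time: 12.7
position: [0.5105, -0.2122, 0.1038]
eef_rot: [0.005, 0.687, 0.727, 0.002]
ft_force: [1.5, -0.5, -0.6]
grip_width: 0.058
grasp_force: 0.0
t 12.7 now [ 510.5 -212.2  103.8] phi 3.2 w 58.0 tilt [-0.004  0.009] q6 1.12 | shift [ -56.7 -153.     7.6] turn 2.0
```

```bash
python3 -m creep '[-7,-19,0,1,58, -12,-33,0,1,58, -12,-33,0,0,58, -12,-33,0,0,58, -9,-25,0,0,58, -3,-9,0,0,58, 0,0,0,0,58, 0,0,0,0,58]'
python3 - <<'E'
from h import *
plan(361,-277.5,-18,1.2)
t=grab_frame("top");s=grab_frame("scene");np.savez('top0.npz',**t);np.savez('scene0.npz',**s)
a=t['img'][110:160,205:285];b=s['img'][140:230,230:340]
cv2.imwrite('pics/s6.png',np.vstack([cv2.resize(a,(480,300),interpolation=2),cv2.resize(b,(480,300),interpolation=2)]))
E
```

```text
time: 13.37
position: [0.3566, -0.2704, 0.0972]
eef_rot: [0.001, 0.7, 0.714, 0.0]
ft_force: [-0.2, -0.4, 1.0]
grip_width: 0.058
grasp_force: 0.0
t 13.4 now [ 356.6 -270.4   97.2] phi 1.2 w 58.0 tilt [-0.001  0.002] q6 0.90 | shift [ -7.2   4.  115.2] turn -0.0
```

View pics/s6.png

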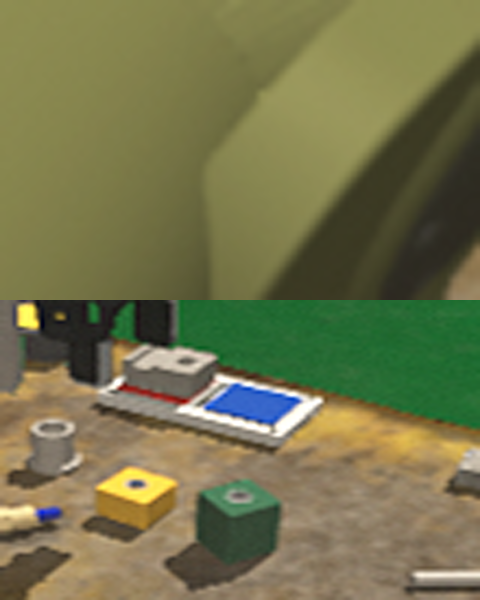

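Run:
```python
from h import *
f=load('scene');H,hsv=measure(f)
print('ins',rect(f,win(f,256,282,150,176)&(H>.034)&(H<.05),.040)); print('ins lo',rect(f,win(f,250,285,150,185)&(H>.03)&(H<.06),.040))
h_,s_=hsv[...,0],hsv[...,1]
print('blue',rect(f,win(f,265,310,155,180)&(s_>120)&(h_>100)&(h_<130),.015))
print('yel',rect(f,win(f,250,275,180,205)&(s_>140)&(hsv[...,2]>170),.025),rect(f,win(f,250,275,180,205)&(H>.021),.025))
print('strap',rect(f,win(f,330,390,185,215)&(H>.011),.016))
print('green',rect(f,win(f,270,300,180,205)&(H>.04),.045))
```

```text
ins xy 501.5 -215.1 size 53.7 43.6 long-axis deg -84.7
ins lo xy 498.6 -216.5 size 55.9 49.5 long-axis deg -84.7
blue xy 507.3 -272.3 size 49.8 45.5 long-axis deg -88.7
yel xy 360.4 -278.5 size 38.6 37.7 long-axis deg 87.9 xy 358.7 -280.5 size 37.7 36.3 long-axis deg -1.2
strap xy 511.6 -466.5 size 101.1 38.0 long-axis deg -80.3
green xy 353.6 -347.9 size 38.3 35.6 long-axis deg 61.3
```

```bash
python3 -m creep '[-7,4,15,0,58, 0,0,25,0,58, 0,0,25,0,58, 0,0,20,0,58, 0,0,15,0,58, 0,0,8,0,58, 0,0,5,0,58, 0,0,0,0,58, 0,0,0,0,58]'
```

```text
time: 14.22
position: [0.3608, -0.277, -0.0161]
eef_rot: [0.0, 0.699, 0.715, 0.0]
ft_force: [0.0, -1.1, -0.1]
grip_width: 0.0581
grasp_force: 0.0
```

```bash
python3 -m creep '[0,0,2,0,50, 0,0,0,0,40, 0,0,0,0,26, 0,0,0,0,26, 0,0,0,0,26, 0,0,0,0,26, 0,0,0,0,26]' && python3 -m creep '[0,0,-5,0,26, 0,0,-15,0,26, 0,0,-25,0,26, 0,0,-30,0,26, 0,0,-25,0,26, 0,0,0,0,26, 0,0,0,0,26]'; python3 -c "
from h import *
plan(508.8,-272,80,3.3)"
```

```text
time: 14.8
position: [0.3607, -0.2773, -0.0175]
eef_rot: [0.001, 0.699, 0.715, 0.0]
ft_force: [-0.8, 0.8, 6.0]
grip_width: 0.0327
grasp_force: 59.1
time: 15.38
position: [0.3612, -0.2778, 0.0832]
eef_rot: [0.002, 0.699, 0.715, 0.0]
ft_force: [0.0, -0.1, -2.0]
grip_width: 0.0327
grasp_force: 59.1
t 15.4 now [ 361.2 -277.8   83.2] phi 1.2 w 32.7 tilt [-0.002  0.003] q6 0.89 | shift [  2.7 147.6   3.6] turn -2.1
```

```bash
python3 -m creep '[0,15,0,0,26, 1,30,0,0,26, 1,35,0,0,26, 1,35,0,0,26, 0,22,0,0,26, 0,11,0,-2,26, 0,0,0,0,26, 0,0,0,0,26]'; python3 -c "
from h import *
plan(508.8,-272,0,3.3)"
```

```text
time: 16.05
position: [0.5068, -0.2699, 0.0797]
eef_rot: [-0.002, 0.687, 0.727, -0.001]
ft_force: [0.5, -0.7, -1.9]
grip_width: 0.0327
grasp_force: 59.2
t 16.1 now [ 506.8 -269.9   79.7] phi 3.2 w 32.7 tilt [ 0.001 -0.003] q6 1.03 | shift [-2.3  2.1 79.7] turn -0.1
```

```bash
python3 -m creep '[-1,1,12,0,26, 0,0,20,0,26, 0,0,20,0,26, 0,0,14,0,26, 0,0,7,0,26, 0,0,4,0,26, 0,0,0,0,26, 0,0,0,0,26]'; python3 -c "
from h import *
plan(508.8,-272,-2,3.3)"
```

```text
time: 16.72
position: [0.5089, -0.2718, 0.0048]
eef_rot: [0.0, 0.687, 0.727, 0.0]
ft_force: [-0.8, -0.2, -0.8]
grip_width: 0.0329
grasp_force: 59.2
t 16.7 now [ 508.9 -271.8    4.8] phi 3.2 w 32.9 tilt [-0.  0.] q6 1.02 | shift [-0.2 -0.1  6.8] turn -0.1
```

```bash
python3 -m creep '[0,0,3,0,26, 0,0,2,0,26, 0,0,1,0,26, 0,0,1,0,26, 0,0,0,0,26]' && python3 -m creep '[0,0,0,0,38, 0,0,0,0,48, 0,0,0,0,56, 0,0,0,0,56, 0,0,-10,0,56, 0,0,-25,0,56, 0,0,-30,0,56, 0,0,-25,0,56, 0,0,0,0,56, 0,0,0,0,56]'; python3 -c "
from h import *
plan(514.5,-463,85,8.5)"
```

```text
time: 17.13
position: [0.5092, -0.2716, -0.0024]
eef_rot: [0.0, 0.687, 0.727, 0.0]
ft_force: [-0.1, 1.0, -2.2]
grip_width: 0.0327
grasp_force: 59.2
time: 17.97
position: [0.5107, -0.2725, 0.09]
eef_rot: [0.002, 0.687, 0.727, 0.001]
ft_force: [0.1, 0.7, -0.3]
grip_width: 0.0559
grasp_force: 0.0
t 18.0 now [ 510.7 -272.5   90. ] phi 3.2 w 55.9 tilt [-0.002  0.004] q6 1.02 | shift [-190.4   -7.     5.4] turn -5.3
```

```bash
python3 -m creep '[-20,-1,0,0,56, -35,-1,0,0,56, -38,-1,0,0,56, -38,-1,0,0,56, -35,-2,0,0,56, -17,-1,0,0,56, -8,0,0,-5.3,56, 0,0,0,0,56, 0,0,0,0,56]'
python3 - <<'E'
from h import *
plan(514.5,-463,-18,8.5)
t=grab_frame("top");np.savez('top0.npz',**t);H,hsv=measure(t);h_,s_=hsv[...,0],hsv[...,1]
print('ins',rect(t,win(t,215,246,110,160)&(H>.032),.040),rect(t,win(t,215,246,110,160)&(H>.025),.040));print('yel',rect(t,win(t,246,275,110,160)&(s_>150)&(h_>20)&(h_<35)&(hsv[...,2]>150),.040))
a=t['img'][100:200,200:360]
cv2.imwrite('pics/s7.png',cv2.resize(a,(800,500),interpolation=2))
E
```

```text
time: 18.72
position: [0.5119, -0.4622, 0.086]
eef_rot: [-0.001, 0.654, 0.757, 0.0]
ft_force: [-0.7, 0.9, -1.0]
grip_width: 0.0562
grasp_force: 0.0
t 18.7 now [ 511.9 -462.2   86. ] phi 8.4 w 56.2 tilt [ 0.002 -0.001] q6 0.69 | shift [ -1.4   2.6 104. ] turn -0.1
ins xy 501.5 -207.1 size 125.0 74.8 long-axis deg 1.5 xy 501.5 -207.1 size 125.0 74.8 long-axis deg 1.5Traceback (most recent call last):
  File "<stdin>", line 4, in <module>
  File "h.py", line 12, in rect
    n,l=cv2.connectedComponents(mask.astype('u1'));k=1+np.argmax([(l==i).sum() for i in range(1,n)])
                                                       ~~~~~~~~~^^^^^^^^^^^^^^^^^^^^^^^^^^^^^^^^^^^^
    return _wrapfunc(a, 'argmax', axis=axis, out=out, **kwds)
    return _wrapit(obj, method, *args, **kwds)
    result = getattr(arr, method)(*args, **kwds)
ValueError: attempt to get argmax of an empty sequence
```

```bash
python3 -m creep '[-1,2.5,15,0,56, 0,0,25,0,56, 0,0,25,0,56, 0,0,18,0,56, 0,0,12,0,56, 0,0,6,0,56, 0,0,3,0,56, 0,0,0,0,56, 0,0,0,0,45, 0,0,0,0,22, 0,0,0,0,22, 0,0,0,0,22, 0,0,0,0,22, 0,0,0,0,22, 0,0,0,0,22]'
```

```text
time: 20.02
position: [0.5163, -0.4641, -0.0147]
eef_rot: [0.001, 0.653, 0.758, 0.0]
ft_force: [-0.2, 0.2, 6.4]
grip_width: 0.0275
grasp_force: 59.0
```

```bash
python3 -m creep '[0,0,-5,0,22, 0,0,-15,0,22, 0,0,-30,0,22, 0,0,-35,0,22, 0,0,-20,0,22, 0,0,0,0,22, 0,0,0,0,22]'
python3 - <<'E'
from h import *
plan(507,-242,85,3.3)
s=grab_frame("scene");np.savez('scene0.npz',**s)
b=s['img'][130:230,230:390]
cv2.imwrite('pics/s8.png',cv2.resize(b,(800,500),interpolation=2))
E
```

```text
time: 20.6
position: [0.5161, -0.464, 0.0898]
eef_rot: [0.001, 0.653, 0.758, -0.0]
ft_force: [-0.3, 0.5, -4.2]
grip_width: 0.027
grasp_force: 59.6
t 20.6 now [ 516.1 -464.    89.8] phi 8.5 w 27.0 tilt [-0.002  0.002] q6 0.69 | shift [220.9  23.9   4.4] turn 5.2
```

View pics/s8.png

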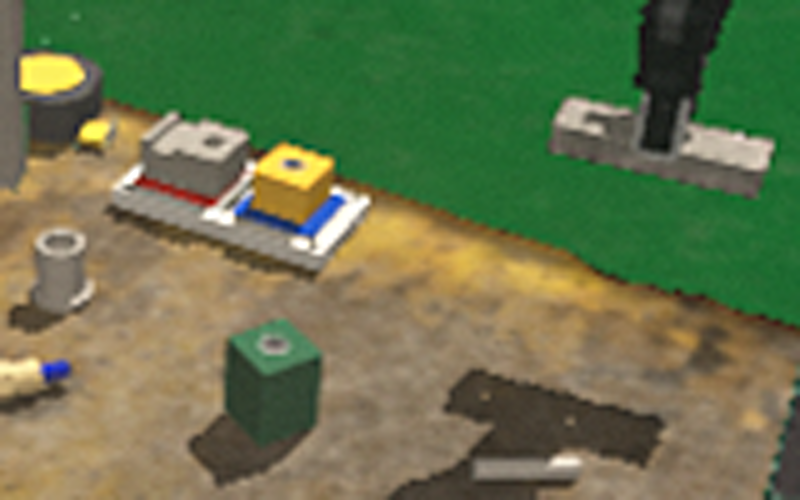

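```bash
python3 -m creep '[15,2,0,0,22, 30,3,0,0,22, 38,4,0,0,22, 38,4,0,0,22, 38,4,0,0,22, 32,4,0,0,22, 20,2,0,0,22, 9,1,0,0,22, 0,0,0,5.2,22, 0,0,0,0,22, 0,0,0,0,22]'; python3 -c "
from h import *
plan(507,-242,45,3.3)"
```

```text
time: 21.57
position: [0.5058, -0.2422, 0.0873]
eef_rot: [-0.001, 0.686, 0.728, -0.0]
ft_force: [0.0, -0.9, -2.1]
grip_width: 0.0276
grasp_force: 59.6
t 21.6 now [ 505.8 -242.2   87.3] phi 3.4 w 27.6 tilt [ 0.001 -0.002] q6 1.06 | shift [ 0.1  1.3 42.3] turn 0.1
```

```bash
python3 -m creep '[0,1,10,0,22, 0,0,18,0,22, 0,0,15,0,22, 0,0,8,0,22, 0,0,5,0,22, 0,0,1,0,22, 0,0,0,0,22, 0,0,0,0,22]' && python3 -m creep '[0,0,1.5,0,22, 0,0,1,0,22, 0,0,1,0,22, 0,0,0,0,22]'
```

```text
time: 22.23
position: [0.5081, -0.2425, 0.032]
eef_rot: [0.0, 0.686, 0.727, 0.0]
ft_force: [0.7, 0.3, -3.3]
grip_width: 0.0276
grasp_force: 59.6
time: 22.57
position: [0.5075, -0.2421, 0.0281]
eef_rot: [0.0, 0.686, 0.727, 0.0]
ft_force: [-0.6, 1.5, -3.3]
grip_width: 0.0272
grasp_force: 59.6
```

```bash
python3 -m creep '[0,0,1,0,22, 0,0,1,0,22, 0,0,0.5,0,22, 0,0,0,0,22]'&& python3 -m creep '[0,0,0.5,0,22, 0,0,0.5,0,22, 0,0,0,0,22]'
```

```text
time: 22.9
position: [0.5074, -0.2421, 0.0254]
eef_rot: [-0.0, 0.686, 0.727, -0.0]
ft_force: [-1.3, -0.3, -2.7]
grip_width: 0.0271
grasp_force: 59.7
time: 23.15
position: [0.5076, -0.2421, 0.0253]
eef_rot: [0.0, 0.686, 0.727, 0.0]
ft_force: [-2.6, 1.1, 4.5]
grip_width: 0.0274
grasp_force: 60.6
```

Contact is made (force reversed, z stopped). Release and rise, then go to above the bushing.

```bash
python3 -m creep '[0,0,0,0,32, 0,0,0,0,42, 0,0,0,0,55, 0,0,0,0,55, 0,0,-10,0,55, 0,0,-25,0,55, 0,0,-30,0,55, 0,0,-25,0,55, 0,0,0,0,55, 0,0,0,0,55]'; python3 -c "
from h import *
plan(386,-203,118,3.3)"
```

```text
time: 23.98
position: [0.5091, -0.2429, 0.1169]
eef_rot: [0.002, 0.686, 0.727, 0.001]
ft_force: [-0.1, 0.2, -0.6]
grip_width: 0.055
grasp_force: 0.0
t 24.0 now [ 509.1 -242.9  116.9] phi 3.3 w 55.0 tilt [-0.002  0.004] q6 1.07 | shift [  47.  -120.6   -1.7] turn 0.0
```

```bash
python3 -m creep '[6,-15,0,0,55, 12,-30,0,0,55, 13,-34,0,0,55, 10,-26,0,0,55, 5,-13,0,0,55, 0,0,0,0,55, 0,0,0,0,55]'
python3 - <<'E'
from h import *
plan(386.2,-203,10,3.3)
s=grab_frame("scene");np.savez('scene0.npz',**s)
b=s['img'][0:240,130:390]
cv2.imwrite('pics/s9.png',cv2.resize(b,(650,600),interpolation=2))
H,hsv=measure(s);print('strap',rect(s,win(s,255,310,145,185)&(H>.05)&(H<.062),.056))
E
```

```text
time: 24.57
position: [0.3863, -0.2028, 0.114]
eef_rot: [-0.0, 0.686, 0.727, -0.0]
ft_force: [-0.7, -0.3, -0.1]
grip_width: 0.0549
grasp_force: 0.0
t 24.6 now [ 386.3 -202.8  114. ] phi 3.3 w 54.9 tilt [ 0. -0.] q6 1.03 | shift [-3.00e-01 -1.00e-01  1.04e+02] turn 0.0
strap xy 503.2 -246.8 size 104.0 38.9 long-axis deg -86.8
```

View pics/s9.png

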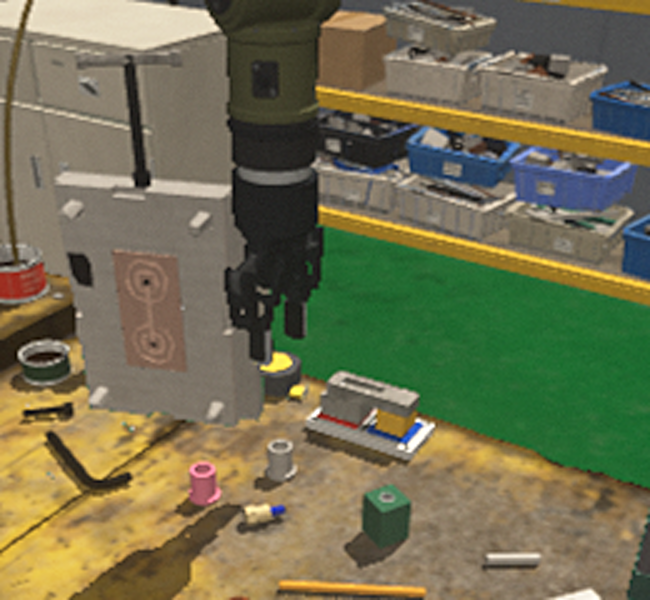

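```bash
python3 -m creep '[0,0,15,0,50, 0,0,25,0,50, 0,0,28,0,50, 0,0,22,0,50, 0,0,15,0,50, 0,0,10,0,50, 0,0,5,0,50, 0,0,0,0,50, 0,0,0,0,50]'
python3 - <<'E'
from h import *
plan(386.2,-203,-7,3.3)
s=grab_frame("scene");b=s['img'][130:210,200:310]
cv2.imwrite('pics/s10.png',cv2.resize(b,(660,480),interpolation=2))
E
```

```text
time: 25.37
position: [0.3876, -0.2032, -0.0056]
eef_rot: [-0.0, 0.686, 0.727, -0.0]
ft_force: [0.3, -1.1, -0.0]
grip_width: 0.0498
grasp_force: 0.0
t 25.4 now [ 387.6 -203.2   -5.6] phi 3.3 w 49.8 tilt [ 0. -0.] q6 1.03 | shift [ 0.3 -1.4  1.4] turn 0.0
```

View pics/s10.png

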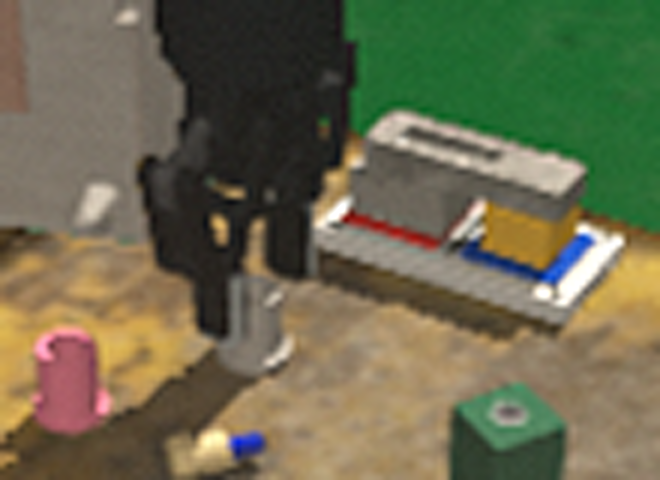

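```bash
python3 -m creep '[0,0,0,0,40, 0,0,0,0,30, 0,0,0,0,18, 0,0,0,0,18, 0,0,0,0,18, 0,0,0,0,18, 0,0,0,0,18, 0,0,0,0,18]' && python3 -m creep '[0,0,-5,0,18, 0,0,-15,0,18, 0,0,-30,0,18, 0,0,-35,0,18, 0,0,-25,0,18, 0,0,0,0,18, 0,0,0,0,18]'; python3 -c "
from h import *
plan(507.5,-241.5,100,3.3)"
```

```text
time: 26.08
position: [0.3878, -0.2035, -0.0045]
eef_rot: [0.001, 0.686, 0.727, 0.0]
ft_force: [-0.5, 1.1, 5.3]
grip_width: 0.0243
grasp_force: 58.5
time: 26.67
position: [0.3885, -0.2039, 0.1064]
eef_rot: [0.002, 0.686, 0.727, 0.001]
ft_force: [0.8, -0.4, -0.0]
grip_width: 0.0237
grasp_force: 58.9
t 26.7 now [ 388.5 -203.9  106.4] phi 3.3 w 23.7 tilt [-0.002  0.004] q6 1.03 | shift [-44.5 116.6   6.9] turn 0.0
```

```bash
python3 -m creep '[-6,15,0,0,18, -11,30,0,0,18, -13,34,0,0,18, -10,25,0,0,18, -4,12,0,0,18, 0,0,0,0,18, 0,0,0,0,18]'
python3 - <<'E'
from h import *
plan(507.5,-241.5,58,3.3)
s=grab_frame("scene");np.savez('scene0.npz',**s);b=s['img'][110:190,230:340]
cv2.imwrite('pics/s11.png',cv2.resize(b,(660,480),interpolation=2))
E
```

```text
time: 27.25
position: [0.5043, -0.2396, 0.1027]
eef_rot: [-0.002, 0.686, 0.727, -0.001]
ft_force: [-0.2, 0.2, -1.1]
grip_width: 0.0244
grasp_force: 58.9
t 27.2 now [ 504.3 -239.6  102.7] phi 3.4 w 24.4 tilt [ 0.002 -0.003] q6 1.07 | shift [-2.1  3.2 44.7] turn 0.1
```

View pics/s11.png

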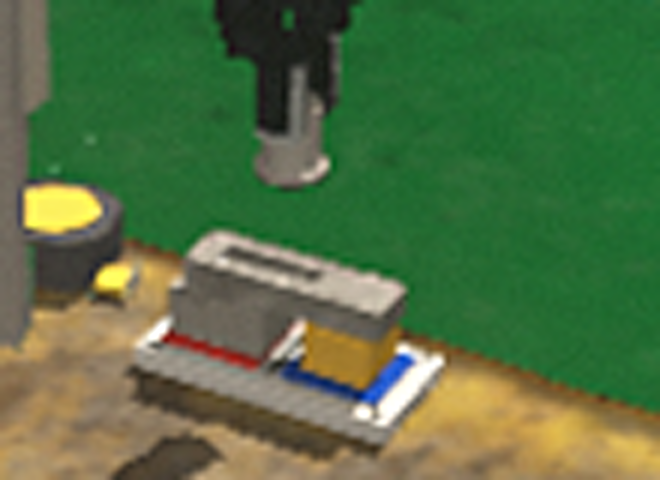

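```bash
python3 -m creep '[-1,2,10,0,18, 0,0,15,0,18, 0,0,12,0,18, 0,0,6,0,18, 0,0,2,0,18, 0,0,0,0,18, 0,0,0,0,18]' && python3 -m creep '[0,0,2,0,18, 0,0,1,0,18, 0,0,1,0,18, 0,0,0,0,18, 0,0,0,0,18]'; python3 -c "
from h import *
plan(507.5,-241.5,52,3.3)"
```

```text
time: 27.88
position: [0.5074, -0.2411, 0.0598]
eef_rot: [0.0, 0.686, 0.727, 0.0]
ft_force: [0.2, -0.3, 0.2]
grip_width: 0.0241
grasp_force: 58.9
time: 28.3
position: [0.5075, -0.2411, 0.0556]
eef_rot: [0.0, 0.686, 0.727, 0.0]
ft_force: [0.4, -0.4, -0.6]
grip_width: 0.0242
grasp_force: 58.9
t 28.3 now [ 507.5 -241.1   55.6] phi 3.3 w 24.2 tilt [-0.  0.] q6 1.07 | shift [-0.4 -0.   3.6] turn 0.0
```

```bash
python3 -m creep '[0,0,1,0,18, 0,0,1,0,18, 0,0,0.7,0,18, 0,0,0,0,18]'&& python3 -m creep '[0,0,0.7,0,18, 0,0,0.6,0,18, 0,0,0,0,18]'
```

```text
time: 28.63
position: [0.5073, -0.241, 0.0526]
eef_rot: [-0.0, 0.686, 0.727, -0.0]
ft_force: [-0.5, 0.0, -1.2]
grip_width: 0.0243
grasp_force: 58.9
time: 28.88
position: [0.5075, -0.2411, 0.0516]
eef_rot: [0.0, 0.686, 0.727, 0.0]
ft_force: [0.2, 0.8, 0.4]
grip_width: 0.0239
grasp_force: 59.1
```

```bash
python3 -m creep '[0,0,0.6,0,18, 0,0,0.5,0,18, 0,0,0,0,18]'
```

```text
time: 29.13
position: [0.5076, -0.2411, 0.0515]
eef_rot: [0.0, 0.686, 0.727, 0.0]
ft_force: [-3.8, 1.4, 9.7]
grip_width: 0.0242
grasp_force: 60.4
```

```bash
python3 -m creep '[0,0,-0.8,0,18, 0,0,0,0,26, 0,0,0,0,34, 0,0,0,0,46, 0,0,0,0,52, 0,0,0,0,52, 0,0,-10,0,52, 0,0,-25,0,52, 0,0,-35,0,52, 0,0,-30,0,52, 0,0,-20,0,52, 0,0,0,0,52, 0,0,0,0,52]' && python3 -m creep '[-20,0,0,0,52, -35,0,0,0,52, -35,0,0,0,52, -35,0,0,0,52, -35,0,0,0,52, -35,0,0,0,52, -35,0,0,0,52, -20,0,0,0,52, 0,0,0,0,52, 0,0,0,0,52, 0,0,0,0,52]'
python3 - <<'E'
from h import *
plan(507,-241,58,3.3)
s=grab_frame("scene");t=grab_frame("top");b=s['img'][120:190,230:340];a=t['img'][95:165,200:310]
cv2.imwrite('pics/s12.png',np.vstack([cv2.resize(x,(470,300),interpolation=2) for x in(a,b)]))
np.savez('scene0.npz',**s);np.savez('top0.npz',**t)
for f,W in((t,win(t,215,275,95,160)),(s,win(s,250,312,130,190))):
    H,_=measure(f);print('strap',rect(f,W&(H>.051)&(H<.065),.056),'bush',rect(f,W&(H>.08)&(H<.1),.090))
E
```

```text
time: 30.22
position: [0.5086, -0.2416, 0.1732]
eef_rot: [0.002, 0.686, 0.727, 0.001]
ft_force: [-0.1, -0.9, 0.2]
grip_width: 0.0518
grasp_force: 0.0
time: 31.13
position: [0.5213, -0.4896, 0.1698]
eef_rot: [-0.001, 0.686, 0.727, 0.0]
ft_force: [0.1, -0.2, 0.2]
grip_width: 0.0519
grasp_force: 0.0
t 31.1 now [ 521.3 -489.6  169.8] phi 3.3 w 51.9 tilt [ 0.002 -0.002] q6 0.76 | shift [248.7   0.3 112.3] turn 0.0Traceback (most recent call last):
  File "<stdin>", line 7, in <module>
  File "h.py", line 12, in rect
    n,l=cv2.connectedComponents(mask.astype('u1'));k=1+np.argmax([(l==i).sum() for i in range(1,n)])
                                                       ~~~~~~~~~^^^^^^^^^^^^^^^^^^^^^^^^^^^^^^^^^^^^
    return _wrapfunc(a, 'argmax', axis=axis, out=out, **kwds)
    return _wrapit(obj, method, *args, **kwds)
    result = getattr(arr, method)(*args, **kwds)
ValueError: attempt to get argmax of an empty sequence
```

View pics/s12.png

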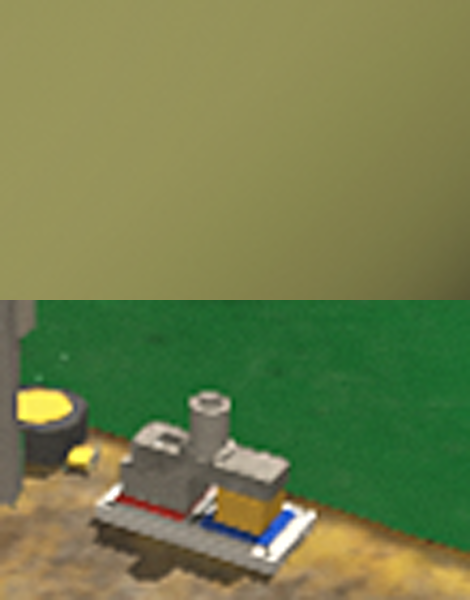

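The assembled stack stands, with the bushing mid-strap at about (210,430). I'll move the arm clear to verify from the top.

```bash
python3 -m creep '[0,0,-20,0,52, 0,0,-35,0,52, 0,0,-35,0,52, -10,-20,-10,0,52, -20,-32,0,0,52, -20,-32,0,0,52, -20,-32,0,0,52, -20,-32,0,0,52, -20,-30,0,0,52, -10,-12,0,0,52, 0,0,0,0,52]'
python3 - <<'E'
from h import *
t=grab_frame("top");a=t['img'][95:215,170:330];cv2.imwrite('pics/s13.png',cv2.resize(a,(800,600),interpolation=2))
f=t;W=win(t,215,275,95,160);H,_=measure(f)
for lo,hi,z in((.047,.066,.056),(.078,.1,.09)):
    try:print(z,rect(f,W&(H>lo)&(H<hi),z))
    except ValueError:print('none',z)
E
```

```text
time: 32.15
position: [0.3365, -0.6229, 0.2714]
eef_rot: [-0.0, 0.687, 0.726, -0.0]
ft_force: [0.4, 0.5, -0.2]
grip_width: 0.0517
grasp_force: 0.0
0.056 xy 506.1 -241.3 size 101.3 34.3 long-axis deg -88.8
0.09 xy 506.3 -240.2 size 28.6 25.1 long-axis deg 1.5
```

View pics/s13.png

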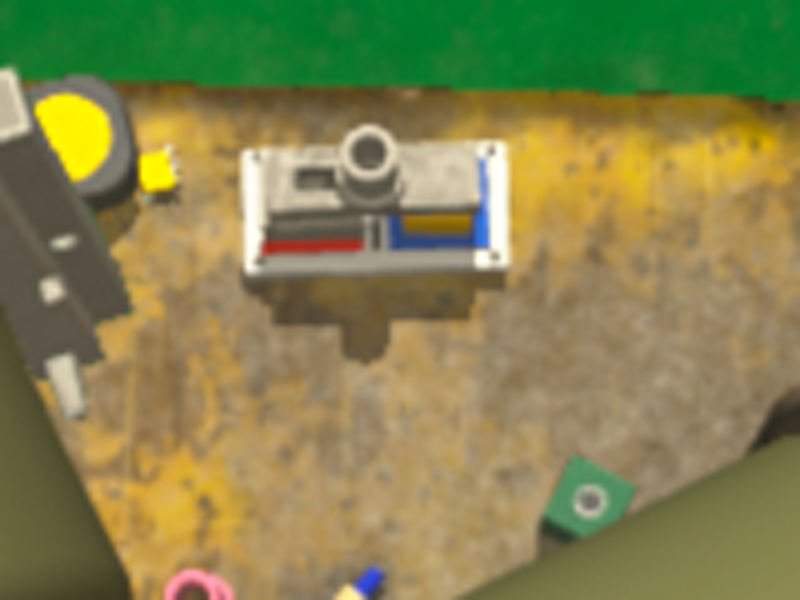

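The top view shows the strap centre at (506,−241) against the plate's (507,−241), with the bushing within 2 mm of its middle. The insert covers the red pad, the yellow block sits on the blue pad, and the green block and tape look undisturbed. Handing in.

```bash
python3 -c "
from rig import order;print(order.job_done())"
```

```text
the job is handed in; nothing more can be done
None
```

I built the set-up and handed it in at about 32 s of the 99 s; the hand-in returned no verdict. In the last images the insert is on the red pad, the yellow block is on the blue pad, the strap is centred within about 1 mm of the plate middle, the bushing is upright within about 2 mm of the strap's middle, and the green block and tape look unmoved.

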